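# Clamp the offcut in the bench jig

### The arm

A 7-joint arm with a two-finger parallel gripper is mounted at the origin on the work surface. World frame = base frame: x ahead of the robot, y to its left, z up, the work surface at z = 0. Lengths are in m, angles in rad, forces in N, time in s.
With the tool pointing down it reaches from about 0.425 to 0.925 m from the base axis. Payload 6.8 kg.
Tool frame: the origin (TCP) lies at the very end of the fingers, on their centre line; the grasp point (between the pads) lies 19 mm behind it; z points along the fingers, y is the line along which they close (so a half turn about z gives the same grasp; the last joint's range is limited). The gripper opens to 85 mm and grips with 20 to 120 N. Pads are 22 mm wide; open, the fingers measure 114 mm over their backs; the gripper's body (76 mm by 85 mm) begins 54 mm behind the grasp point. The pads swing forward as they close: fully open they stand 13 mm farther back than shut.
Start: joints at [1.031, 0.477, 0.022, 1.555, -0.011, 1.109, -0.083], TCP at [0.283, -0.613, 0.192] pointing down, gripper open.
Joint ranges: [-2.96, 2.96], [-0.34, 2.1], [-1.41, 1.46], [0.24, 2.44], [-1.37, 4.51], [0.17, 1.92], [-2.96, 2.96]. Speed limits (rad/s): [2.39, 2.39, 3.14, 3.14, 3.14, 3.14, 3.14].

### API

Orientations are given as a rotation vector (axis times angle).
In Python, from bench import monitor, optics, r gives the robot as it stands.
- The arm moves only by the shell command python3 -m crank 'ROWS' [OPENING] [FORCE]. ROWS is JSON, a list of rows, each a list of 2 entries, a list of its own where there are three numbers: the shift along the tool's x, y, z in cm, then the turn, a rotation vector about the tool's x, y, z in rad. A call has 1 to 5 rows; each row shifts and turns the commanded pose from where the row before left it, along the tool's axes as they then stand; what a row does not reach is not made up. A row lasts 1/10 s, in which the tool goes at most 50 mm and 8.59 degrees, less where a joint would pass 70% of its speed; a pose out of reach is approached as far as the arm can. A call is refused whole if a number of a shift passes 5 or a number of a turn 0.15, either way. A call with a gripper value outside its range is refused whole. OPENING is the finger opening in cm, from 0 to 8.54, set as the call begins (- or left out, the last holds). The fingers move at their own pace and stop on an object; FORCE is the grip in N (left out, the last holds). Time passes only in rows, so rows that do not move let the fingers close. It gives the time, the measured TCP pose, the force, the opening and the grip force at its end, in the units of the state.
- monitor.get_obs(): the state, without advancing time (a new reading comes with each control period).
- optics.grab_frame(name): name is "side" or "top" or "wrist"; returns (picture, depth): 400x640x3 uint8, red, green, blue; 400x640 float32, m along the optical axis (not along the pixel's ray), 0 where there is no reading.
- optics.camera_model(name): a dict with "vertical_fov" (degrees; the focal length in pixels is half the picture's height over the tangent of half this angle, whatever the lens; pixels are square), "cx", "cy" (the principal point, pixels), "D" ([k1, k2, p1, p2, k3] as OpenCV has them; the pictures are not rectified), "R" (3x3) and "t" (3): a world point X has camera coordinates R X + t; the wrist camera has in their place "hand_eye" (4x4, takes a point from camera to tool coordinates, whose origin is the TCP and whose axes are the flange's). Camera axes: x right, y down, z forward; pixel columns grow to the right and rows downward; lengths in m; the calibration is good to about 2 mm. A picture is of the moment at which its call begins: read the wrist's pose just before it. camera_model takes no time and is no camera call.
- r.hand_in(): hands the job in; it is judged then, once.
The state is a dict: "clock": time; "joints": joint angles; "qvel": joint speeds; "tau": joint torques, N m; "tcp_pos": TCP position; "orientation": TCP orientation; "contact_force": force on the tool from outside, world axes, zero at the start; "moment": the same for the moment, N m; "grip_width": finger opening in m; "gripper_force": force on a finger pad.
Only numpy, scipy, OpenCV 4.12 (cv2) and the standard library are available. Lean on these libraries where they do the work, as an engineer would, in place of code of your own. Each camera call takes 0.05 s, during which the arm holds its last target. There are 200 camera calls.

### The job

Clamp the wood block in the bench jig: push the steel clamp strap round with a finger until it is over the block and home against its stop pin, then push the black-handled cam lever fully down so that the rubber foot presses on the block. Only push, do not grasp or lift anything; do not shift the block, and leave the mug, hammer, screwdriver and jar where they are.

Things in the scene. Friction and masses are not known exactly. Their poses are not given: they have to be found in the camera images.
- jig: plywood board fixed to the bench, 160 (x) by 290 (y) by 18 mm; origin on its underside below the strap's pivot; spans y -60 to +230 mm. The closed strap points along +y; robot on the -x side. Steel stop pin (14 mm across, top 95 mm above bench) at x +19.5, y +45 mm. Wooden fences, tops 48 mm above bench, beyond the block at y 198 to 214 mm and x 62 to 78 mm
- pivot (a point): point on the vertical pivot axis of the strap, 90 mm above the bench (mid-thickness of the strap); axes as the jig
- strap (a joint): swing of the steel clamp strap about its vertical pivot, rad: 0 = home over the block (along jig +y), at its stop; grows anticlockwise from above, the open strap pointing to the jig's -x side at 0.85 to 1.45. To close it push the long side that faces away from the block, clockwise from above. Stays where left; about 2 N at 100 mm from the pivot moves it
- strap_mid (a point): middle of the strap's width and thickness, 95 mm from the pivot; its y axis points along the strap to the foot end. The strap is a flat steel bar 25 mm wide, 16 mm thick, ending 168 mm from the pivot; underside 82 mm, top 98 mm above the bench, with an 8 mm high, 14 mm wide rib along the middle of its top
- lever (a joint): cam lever on the strap at the pivot, rad: 0 = up, 55 degrees (0.96 rad) above horizontal; 0.96 = fully down, level. Starts at 0 to 0.12. It swings with the strap, always pointing away from the strap's foot end. Its horizontal hinge crosses the pivot axis 120 mm above the bench, square to the strap. Stays where left; about 4 N at the handle moves it; it drives the foot down 5 mm
- lever_pad (a point): middle of the lever's black handle, 92 mm from the lever's hinge; handle 48 mm long, 24 mm wide, 12 mm thick, so its end is 116 mm from the hinge and its upper face 6 mm from this point
- foot: rubber-tipped foot, 22 mm across, under the strap 150 mm from the pivot; origin at the centre of its underside, 65 to 66 mm above the bench while the lever is up; the lever drives it down by up to 5 mm, and it is sprung, so it yields when it presses on the block
- block: loose softwood block 110 (x) by 70 (y) by 45 mm high lying on the jig board, origin at the centre of its underside; its top is 63 mm above the bench, 2 to 3 mm below the foot while the lever is up
- mug: white mug, 80 mm across, 92 mm high, loose bystander beside the jig; origin at the centre of its underside
- hammer: hammer lying on the bench beyond the jig, loose bystander, 260 mm long, 26 mm high; origin under the middle of its length, handle to its -x
- screwdriver: screwdriver lying on the bench past the block end of the jig, loose bystander, about 200 mm long, handle to its -x; origin under its middle
- jar: screw-top jar, 60 mm across, 75 mm high, loose bystander near the pivot end of the jig; origin at the centre of its underside
Mind the look-alikes: they are no part of the job. Of the things shaped like the block, the wooden one is meant.

How it is judged:
On the way, in this order (a step that is already met when the one before it is completed fails the run):
1. the strap is home over the block, the lever still up (value of joint strap below 0.07 rad and value of joint lever below 0.5 rad), for 0.2 s.
2. the lever is fully down and the foot presses on the block (value of joint lever above 0.87 rad and value of joint strap below 0.07 rad and contact force between foot and block above 2 N), for 0.2 s.
At the end, for the whole second after the job is handed in: The strap is home over the block (within 0.07 rad of its stop), the cam lever is fully down (0.87 rad or more of 0.96), the foot presses on the block with more than 2 N, and the block lies still within 12 mm of where it was (all of step 2 and distance of block from where it was at the start of the episode below 0.012 m and linear speed of block below 0.02 m/s); the robot touches nothing.
It fails at once if the lever is pushed down before the strap is home (value of joint lever above 0.6 rad and value of joint strap above 0.15 rad).
It fails at once if the block is shifted or lifted by more than 12 mm (distance of block from where it was at the start of the episode above 0.012 m).
It fails at once if the mug, hammer, screwdriver or jar is moved by more than 20 mm (distance of any of mug, hammer, screwdriver, jar from where it was at the start of the episode above 0.02 m).
It also fails if it takes over 50 s, if anything falls off the work surface, if the arm or the gripper's body presses on something with over 40 N, if the wrist force passes 120 N, or if a joint passes its speed limit or range.

## Working session

There is one attempt and no reset: what is moved stays moved. The work goes in short steps, Python scripts to look and compute and a shell command to move; the robot and the scene stay as the last step left them, time stands still between calls to the robot, and variables do not carry over. Pictures are saved under pics/ and viewed, at most 10 in all, crops included, and the job is handed in when it is done.

```bash
ls; mkdir -p pics
cat > h.py <<'E'
import numpy as np, cv2
from bench import monitor, optics, r
def K(m):
    f=200/np.tan(np.radians(m["vertical_fov"])/2); return np.array([[f,0,m["cx"]],[0,f,m["cy"]],[0,0,1]])
def snap(name):
    im,d=optics.grab_frame(name); return im,d
def cam2w(name,P):
    m=optics.camera_model(name); R=np.array(m["R"]); t=np.array(m["t"]); return (P-t)@R
def px2w(name,d,pts):
    m=optics.camera_model(name); pts=np.array(pts,float)
    n=cv2.undistortPoints(pts.reshape(-1,1,2),K(m),np.array(m["D"],float)).reshape(-1,2)
    z=np.array([d[int(v),int(u)] for u,v in pts])
    return cam2w(name,np.c_[n*z[:,None],z])
def cloud(name,d):
    v,u=np.mgrid[0:400,0:640]
    return px2w(name,d,np.c_[u.ravel(),v.ravel()]).reshape(400,640,3)
E
python3 - <<'E'
from h import *
o=monitor.get_obs(); print(o)
a,da=snap("top"); b,db=snap("side")
np.savez("s.npz",a=a,da=da,b=b,db=db)
cv2.imwrite("pics/top.png",a[:,:,::-1]); cv2.imwrite("pics/side.png",b[:,:,::-1])
E
```

```text
pics
{'clock': 0.0, 'joints': array([ 1.03087878,  0.47780925,  0.02233652,  1.55646784, -0.0115148 ,
        1.10928638, -0.08308301]), 'qvel': array([-0.00034957, -0.00086019,  0.00092532,  0.00098745,  0.00141223,
       -0.00215181, -0.00105069]), 'tau': array([-1.09996501e-03, -5.96448040e+01,  1.60743713e+00, -2.81195194e+01,
        1.23511639e-02,  9.44337604e-03,  2.14606445e-05]), 'tcp_pos': array([ 0.28220864, -0.61243554,  0.19051266]), 'orientation': array([-3.06691108e+00, -6.72713712e-01,  8.06834185e-04]), 'contact_force': array([ 0.36503215, -0.0247258 , -0.24973362]), 'moment': array([-0.04102958,  0.03501143,  0.01491845]), 'gripper_force': 0.0, 'grip_width': 0.08559071852496054}
```

View pics/top.png

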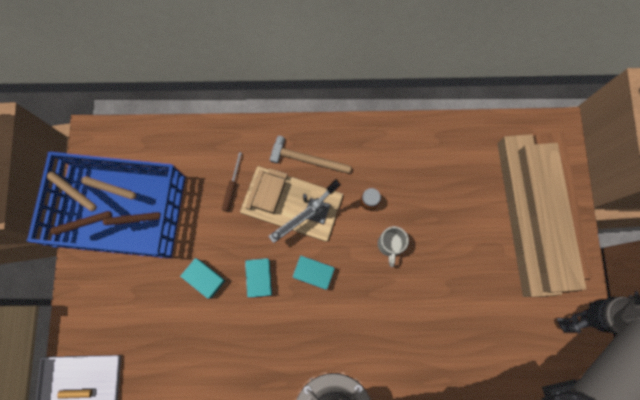

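View pics/side.png

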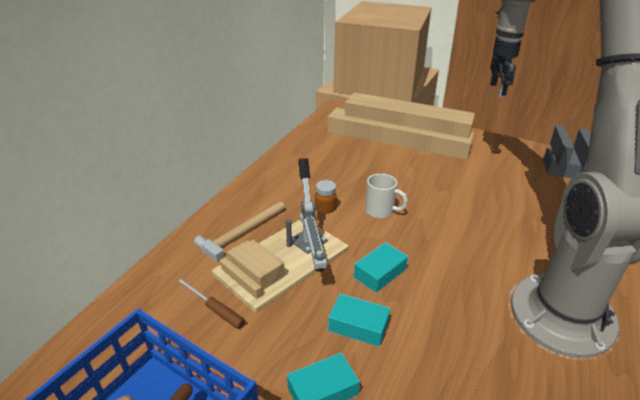

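The top view shows the jig board at about (292,203). The strap runs from its pivot near (318,208) to the foot end at (273,238), and the black lever handle is near (334,187). The jar is at (371,197), the mug at (394,242), and the block at (268,190). Next I'll measure these from the depth images.

Run:
```python
from h import *
s=np.load("s.npz"); 
A=cloud("top",s["da"]); B=cloud("side",s["db"])
print("pix top",np.round(px2w("top",s["da"],[(318,208),(285,230),(273,238),(334,186),(268,190),(371,197),(394,240),(330,225),(450,250),(310,275),(335,375)]),3))
im=s["a"]
# board outline by height
z=A[...,2]; u,v=np.meshgrid(range(640),range(400))
roi=(u>235)&(u<350)&(v>160)&(v<245)
m=roi&(z>0.010)&(z<0.026)
P=A[m][:,:2].astype(np.float32); print("board",len(P),cv2.minAreaRect(P),cv2.boxPoints(cv2.minAreaRect(P)))
m=roi&(z>0.058)&(z<0.068)
P=A[m]; print("z63",np.round(P.mean(0),3),len(P))
m=roi&(z>0.078)&(z<0.115); P=A[m]; print("strap",len(P)); 
l=cv2.fitLine(P[:,:2].astype(np.float32),cv2.DIST_HUBER,0,.001,.001).ravel();print(l)
t=(P[:,:2]-l[2:])@l[:2]; print(t.min(),t.max(), l[2:]+t.min()*l[:2], l[2:]+t.max()*l[:2])
m=roi&(z>0.13); P=A[m]; print("lever",len(P),np.round(P[::max(1,len(P)//12)],3))
print("side", np.round(px2w("side",s["db"],[(304,168),(306,190),(320,258),(308,215),(290,230),(325,185),(380,180)]),3))
```

```text
pix top [[ 0.59   0.034  0.128]
 [ 0.53   0.131  0.109]
 [ 0.508  0.167  0.105]
 [ 0.637 -0.012  0.199]
 [ 0.664  0.187  0.058]
 [ 0.633 -0.129  0.071]
 [ 0.509 -0.204  0.   ]
 [ 0.558 -0.003  0.019]
 [ 0.475 -0.377  0.002]
 [ 0.403  0.061  0.039]
 [ 0.112 -0.008  0.012]]
board 2964 ((0.6873054504394531, 0.13265623152256012), (0.356075644493103, 0.25621485710144043), 70.632080078125) [[ 0.50740457  0.0071785 ]
 [ 0.7491199  -0.0777908 ]
 [ 0.86720634  0.25813395]
 [ 0.625491    0.34310326]]
z63 [0.656 0.186 0.061] 652
strap 520
[ 0.55924433 -0.82900286  0.53900975  0.12108215]
-0.06252917125404785 0.12368293480887813 [0.50404067 0.17291901] [0.60817873 0.01854864]
lever 252 [[ 0.321  0.031  1.43 ]
 [ 0.647 -0.015  0.206]
 [ 0.642 -0.015  0.203]
 [ 0.638 -0.004  0.195]
 [ 0.633 -0.023  0.205]
 [ 0.63  -0.009  0.194]
 [ 0.627 -0.007  0.183]
 [ 0.621 -0.006  0.186]
 [ 0.618  0.013  0.161]
 [ 0.614  0.025  0.142]
 [ 0.321  0.031  1.43 ]
 [ 0.321  0.031  1.43 ]]
side [[ 0.635 -0.006  0.194]
 [ 0.617  0.021  0.153]
 [ 0.508  0.172  0.107]
 [ 0.603  0.038  0.097]
 [ 0.63   0.078  0.07 ]
 [ 0.634 -0.126  0.077]
 [ 0.513 -0.224  0.071]]
```

Run:
```python
from h import *
s=np.load("s.npz")
c=cv2.resize(s["a"][150:260,210:420],None,fx=3.8,fy=3.8,interpolation=cv2.INTER_CUBIC)
cv2.imwrite("pics/topc.png",c[:,:,::-1])
```

```text
(no output)
```

View pics/topc.png

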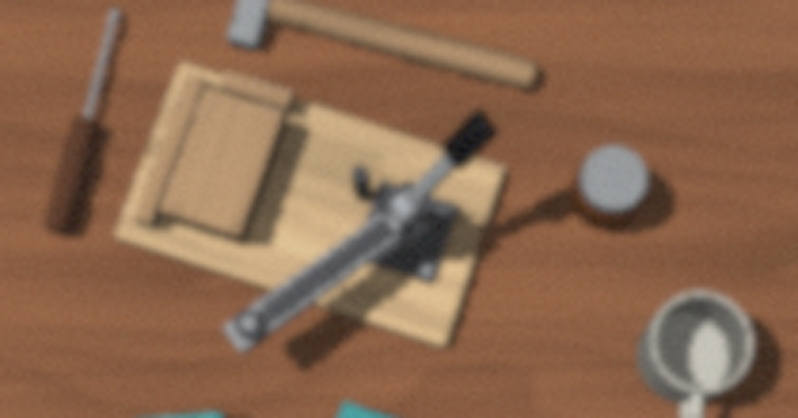

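The crop shows the board corners at (183,62), (118,237), (447,346) and (505,167). The stop pin is near (362,182), the pivot hub at (402,205) and the strap tip at (235,335). I'll get the jig's pose from the board corners and check it against the known sizes.

```bash
cat >> h.py <<'E'
def ray(name,pts,z):
    m=optics.camera_model(name); R=np.array(m["R"]); t=np.array(m["t"])
    n=cv2.undistortPoints(np.array(pts,float).reshape(-1,1,2),K(m),np.array(m["D"],float)).reshape(-1,2)
    c=-R.T@t; d=np.c_[n,np.ones(len(n))]@R; return c+d*((z-c[2])/d[:,2])[:,None]
E
python3 - <<'E'
from h import *
f=lambda *p:np.array(p)/3.8+np.array([210,150])-0.37
C=ray("top",f((183,62),(118,237),(447,346),(505,167)),.018)[:,:2]
print(C.round(3),[np.linalg.norm(C[i]-C[i-1]).round(3) for i in range(4)])
loc=np.array([[80,230],[-80,230],[-80,-60],[80,-60]])/1e3
a=loc-loc.mean(0); b=C-C.mean(0); U,S,V=np.linalg.svd(b.T@a); R=U@V; t=C.mean(0)-R@loc.mean(0)
print("jig",t,np.degrees(np.arctan2(R[1,0],R[0,0])))
print("pin exp",R@[.0195,.045]+t,"pin",ray("top",f((362,178)),.095))
H=ray("top",f((402,203)),.125); T=ray("top",f((235,335)),.098); print("hub",H,"tip",T)
yd=R@[0,1]; 
for p in (t,H[0,:2]):
  d=T[0,:2]-p; print("strap ang",np.arctan2(d[1],d[0])-np.arctan2(yd[1],yd[0]),np.linalg.norm(d))
E
```

```text
[[ 0.755  0.225]
 [ 0.604  0.277]
 [ 0.509  0.007]
 [ 0.658 -0.045]] [np.float64(0.287), np.float64(0.159), np.float64(0.287), np.float64(0.158)]
jig [0.60323416 0.03599511] -19.4421167045113
pin exp [0.63660068 0.07193847] pin [[0.63306926 0.07249534 0.095     ]]
hub [[0.60574526 0.04099937 0.125     ]] tip [[0.50954432 0.1718234  0.098     ]]
strap ang 0.943153881699955 0.16500639798921599
strap ang 0.9733854605648564 0.1623870313325777
```

Everything agrees: the board measures 287×159 mm, the pivot is about (0.603, 0.037), the jig yaw is −19.4°, and the strap angle is about 0.95. I'll move with the fingers closed to stand beside the strap's outer side.

```bash
python3 -m crank '[[[3.6,-2.8,0],[0,0,0]],[[3.6,-2.8,0],[0,0,0]],[[3.6,-2.8,0],[0,0,0]],[[3.6,-2.8,0],[0,0,0]],[[3.4,-3.0,0],[0,0,0]]]' 0
python3 -m crank '[[[3.1,-3.6,0],[0,0,0]],[[3.1,-3.6,0],[0,0,0]],[[3.1,-3.6,0],[0,0,0]],[[3.1,-3.6,0],[0,0,0]],[[3.0,-3.6,0],[0,0,0]]]' 
python3 -m crank '[[[2.8,-4.0,0],[0,0,0]],[[2.8,-4.0,0],[0,0,0]],[[2.8,-4.0,0],[0,0,0]],[[0,0,0],[0,0,-0.09]],[[0,0,0],[0,0,-0.09]]]'
cat > q.py <<'E'
from h import *
from scipy.spatial.transform import Rotation as Ro
import sys
o=monitor.get_obs(); R=Ro.from_rotvec(o["orientation"]).as_matrix()
tx,ty,tz=map(float,sys.argv[1:4])
print("clk",o["clock"],"tcp",o["tcp_pos"].round(4),"yaw",np.degrees(np.arctan2(R[1,0],R[0,0])).round(1),"z",R[:,2].round(3),"F",o["contact_force"].round(1))
print("delta tool cm",(R.T@(np.array([tx,ty,tz])-o["tcp_pos"])*100).round(2), "pivot in tool mm",(R.T@(np.array([.603,.037,.09])-o["tcp_pos"])*1000).round(1))
E
python3 q.py .496 .102 .085
```

```text
clock: 0.6
tcp_pos: [0.3854, -0.4076, 0.1912]
orientation: [-3.068, -0.673, 0.0]
contact_force: [0.5, 0.3, 0.4]
grip_width: 0.0121
gripper_force: 0.0
clock: 1.1
tcp_pos: [0.4493, -0.1797, 0.1914]
orientation: [3.069, 0.673, -0.0]
contact_force: [1.3, 0.2, 0.7]
grip_width: -0.0
gripper_force: 0.0
clock: 1.6
tcp_pos: [0.4752, -0.0354, 0.1913]
orientation: [-2.992, -0.958, 0.001]
contact_force: [-0.0, -0.7, 0.3]
grip_width: 0.0001
gripper_force: 0.0
clk 1.6 tcp [ 0.4752 -0.0354  0.1913] yaw 35.5 z [-0.  0. -1.] F [-0.  -0.7  0.3]
delta tool cm [ 9.67 -9.98 10.63] pivot in tool mm [146.1  15.3 101.2]
```

```bash
python3 -m crank '[[[2.5,-3.3,0],[0,0,0]],[[2.5,-3.3,0],[0,0,0]],[[2.5,-3.4,0],[0,0,0]],[[2.1,0,0],[0,0,0]],[[0,0,0],[0,0,0]]]'
python3 -m crank '[[[0,0,3.4],[0,0,0]],[[0,0,3.4],[0,0,0]],[[0,0,3.4],[0,0,0]],[[0,0,0],[0,0,0]],[[0,0,0],[0,0,0]]]'
python3 q.py .496 .102 .085
python3 - <<'E'
from h import *
a,d=snap("top"); c=cv2.resize(a[150:290,210:420],None,fx=3.8,fy=3.8,interpolation=cv2.INTER_CUBIC)
b,_=snap("side"); cv2.imwrite("pics/b.png",cv2.resize(b[140:330,180:460],None,fx=2.8,fy=2.8)[:,:,::-1]); cv2.imwrite("pics/t2.png",c[:,:,::-1])
E
```

```text
clock: 2.1
tcp_pos: [0.4975, 0.1024, 0.1915]
orientation: [-2.993, -0.952, -0.002]
contact_force: [0.3, -0.5, 0.3]
grip_width: 0.0002
gripper_force: 0.0
clock: 2.6
tcp_pos: [0.4961, 0.0987, 0.0897]
orientation: [2.996, 0.945, -0.002]
contact_force: [0.1, -0.3, 0.1]
grip_width: -0.0001
gripper_force: 0.0
clk 2.6 tcp [0.4961 0.0987 0.0897] yaw 35.0 z [-0.001 -0.001 -1.   ] F [ 0.1 -0.3  0.1]
delta tool cm [ 0.18 -0.28  0.47] pivot in tool mm [ 52.2 111.9  -0.4]
```

View pics/b.png

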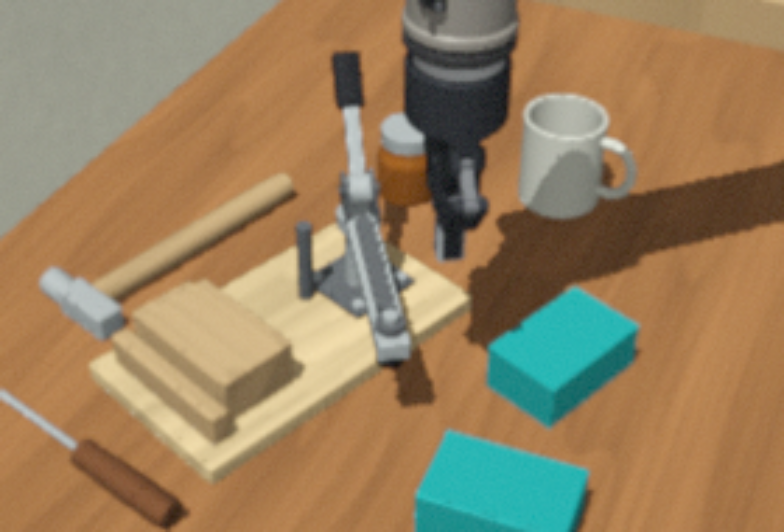

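The view shows the closed fingertip at (450,250), standing clear on the strap's outer side. The lever is up and the block is seated. Next I'll make contact, then sweep in an arc about the pivot.

```bash
python3 -m crank '[[[0.6,-0.1,0.3],[0,0,0]],[[0.6,-0.1,0.3],[0,0,0]],[[0.6,0,0],[0,0,0]],[[0.5,0,0],[0,0,0]],[[0.2,0,0],[0,0,0]]]'
python3 -m crank '[[[0.7,-0.13,0],[0,0,0.06]],[[0.7,-0.13,0],[0,0,0.06]],[[0.7,-0.13,0],[0,0,0.06]],[[0.7,-0.13,0],[0,0,0.06]],[[0.7,-0.13,0],[0,0,0.06]]]'
python3 q.py .496 .102 .085
python3 -m crank '[[[0.7,-0.13,0],[0,0,0.06]],[[0.7,-0.13,0],[0,0,0.06]],[[0.7,-0.13,0],[0,0,0.06]],[[0.7,-0.13,0],[0,0,0.06]],[[0.7,-0.13,0],[0,0,0.06]]]'
python3 q.py .496 .102 .085
```

```text
clock: 3.2
tcp_pos: [0.5165, 0.1161, 0.0836]
orientation: [-2.995, -0.947, -0.001]
contact_force: [0.5, -0.1, -0.0]
grip_width: -0.0001
gripper_force: 0.0
clock: 3.7
tcp_pos: [0.5437, 0.1379, 0.0835]
orientation: [3.104, 0.484, -0.0]
contact_force: [-0.6, 0.3, 0.1]
grip_width: 0.0001
gripper_force: 0.0
clk 3.7 tcp [0.5437 0.1379 0.0835] yaw 17.7 z [-0. -0. -1.] F [-0.6  0.3  0.1]
delta tool cm [-5.64  1.96 -0.15] pivot in tool mm [ 25.7 114.1  -6.5]
clock: 4.2
tcp_pos: [0.5767, 0.1509, 0.0834]
orientation: [3.141, 0.015, -0.001]
contact_force: [-0.6, 0.2, -0.2]
grip_width: -0.0
gripper_force: 0.0
clk 4.2 tcp [0.5767 0.1509 0.0834] yaw 0.5 z [-0. -0. -1.] F [-0.6  0.2 -0.2]
delta tool cm [-8.12  4.81 -0.16] pivot in tool mm [ 25.2 114.1  -6.6]
```

```bash
python3 -m crank '[[[0.7,-0.13,0],[0,0,0.06]],[[0.7,-0.13,0],[0,0,0.06]],[[0.7,-0.13,0],[0,0,0.06]],[[0.7,-0.13,0],[0,0,0.06]],[[0.3,0,0],[0,0,0.02]]]'
python3 q.py .496 .102 .085
python3 - <<'E'
from h import *
a,d=snap("top"); c=cv2.resize(a[150:260,210:420],None,fx=3.8,fy=3.8,interpolation=cv2.INTER_CUBIC)
b,_=snap("side"); b=cv2.resize(b[140:300,180:460],None,fx=2.0,fy=2.0)
cv2.imwrite("pics/b3.png",b[:,:,::-1])
E
```

```text
clock: 4.7
tcp_pos: [0.6082, 0.1531, 0.0834]
orientation: [3.117, -0.391, 0.0]
contact_force: [-0.7, 0.0, 0.6]
grip_width: 0.0002
gripper_force: 0.0
clk 4.7 tcp [0.6082 0.1531 0.0834] yaw -14.3 z [ 0. -0. -1.] F [-0.7  0.   0.6]
delta tool cm [-9.61  7.73 -0.16] pivot in tool mm [ 23.6 113.8  -6.6]
```

View pics/b3.png

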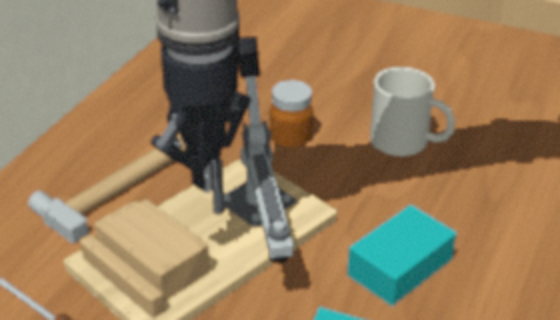

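The strap looks unmoved, with its tip still at about (278,250), and the finger now appears past it at (215,205). I'll check numerically before doing anything else.

Run:
```python
from h import *
a,da=snap("top"); b,db=snap("side"); np.savez("s2.npz",a=a,da=da,b=b,db=db)
def proj(n,P):
    m=optics.camera_model(n); return cv2.projectPoints(np.array(P,float),cv2.Rodrigues(np.array(m["R"]))[0],np.array(m["t"],float),K(m),np.array(m["D"],float))[0].reshape(-1,2).round(0)
o=monitor.get_obs(); print(o["tcp_pos"],o["contact_force"])
print("tcp px",proj("side",[o["tcp_pos"]]),proj("top",[o["tcp_pos"]]))
tip=np.array([.603,.037,.09])
for th in (.95,.5,0):
  ang=np.radians(70.56)+th; print(th,proj("side",[tip+.168*np.array([np.cos(ang),np.sin(ang),0])]))
print(px2w("side",db,[(319,263),(312,235),(304,165),(287,240)]).round(3))
B=np.hstack([cv2.resize(a[140:260,210:420],None,fx=1.8,fy=1.8),]); B2=cv2.resize(b[140:280,220:400],None,fx=2.2,fy=2.2)
h=max(B.shape[0],B2.shape[0]); pad=lambda x:cv2.copyMakeBorder(x,0,h-x.shape[0],0,0,cv2.BORDER_CONSTANT)
cv2.imwrite("pics/both.png",np.hstack([pad(B),pad(B2)])[:,:,::-1])
```

```text
[0.60734839 0.15289555 0.08337193] [ 0.72201407  1.2519616  -0.79961544]
tcp px [[283. 247.]] [[278. 206.]]
0.95 [[320. 265.]]
0.5 [[284. 263.]]
0 [[252. 250.]]
[[ 0.509  0.176  0.096]
 [ 0.557  0.109  0.104]
 [ 0.638 -0.011  0.198]
 [ 0.637  0.082  0.041]]
```

View pics/both.png

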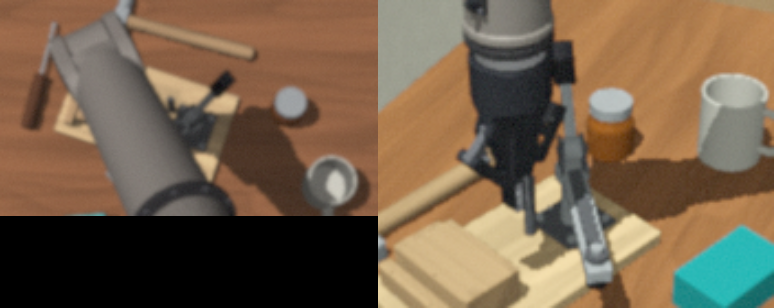

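The strap is untouched and the post at (530,215) is the stop pin. The fingertip appears higher in the image than its reported TCP projects, so I'll measure its real height.

Run:
```python
from h import *
s=np.load("s2.npz"); B=cloud("side",s["db"])
for u in range(272,296,3):
  print(u,[tuple((B[v,u]*1000).round(0).astype(int)) for v in range(214,250,4)])
o=monitor.get_obs()
m=optics.camera_model("wrist"); print(np.array(m["hand_eye"]).round(3))
P=B.reshape(-1,3); k=(np.hypot(P[:,0]-.607,P[:,1]-.153)<.03)&(P[:,2]>.07); print(np.percentile(P[k][:,2],[0,2,5,20]))
```

```text
272 [(np.int64(741), np.int64(-23), np.int64(13)), (np.int64(604), np.int64(195), np.int64(194)), (np.int64(605), np.int64(195), np.int64(184)), (np.int64(724), np.int64(7), np.int64(0)), (np.int64(716), np.int64(22), np.int64(0)), (np.int64(707), np.int64(37), np.int64(1)), (np.int64(687), np.int64(70), np.int64(19)), (np.int64(682), np.int64(79), np.int64(15)), (np.int64(671), np.int64(96), np.int64(19))]
275 [(np.int64(617), np.int64(162), np.int64(177)), (np.int64(602), np.int64(187), np.int64(189)), (np.int64(602), np.int64(188), np.int64(179)), (np.int64(717), np.int64(3), np.int64(-1)), (np.int64(707), np.int64(21), np.int64(3)), (np.int64(689), np.int64(51), np.int64(17)), (np.int64(680), np.int64(66), np.int64(19)), (np.int64(674), np.int64(77), np.int64(17)), (np.int64(665), np.int64(93), np.int64(19))]
278 [(np.int64(604), np.int64(172), np.int64(188)), (np.int64(606), np.int64(169), np.int64(175)), (np.int64(599), np.int64(181), np.int64(176)), (np.int64(609), np.int64(166), np.int64(152)), (np.int64(608), np.int64(168), np.int64(143)), (np.int64(681), np.int64(50), np.in
[... 1704 characters left out ...]
np.int64(77), np.int64(45)), (np.int64(631), np.int64(78), np.int64(33)), (np.int64(632), np.int64(77), np.int64(20))]
293 [(np.int64(699), np.int64(-62), np.int64(1)), (np.int64(692), np.int64(-50), np.int64(-2)), (np.int64(684), np.int64(-34), np.int64(-1)), (np.int64(665), np.int64(1), np.int64(16)), (np.int64(656), np.int64(17), np.int64(18)), (np.int64(647), np.int64(34), np.int64(20)), (np.int64(635), np.int64(56), np.int64(28)), (np.int64(631), np.int64(65), np.int64(23)), (np.int64(627), np.int64(71), np.int64(17))]
[[ 0.001 -0.956 -0.293  0.075]
 [ 1.     0.001  0.    -0.001]
 [ 0.    -0.293  0.956 -0.182]
 [ 0.     0.     0.     1.   ]]
[0.12447241 0.13203257 0.13719194 0.16953209]
```

The side depth puts the real fingertip at z≈0.125, while the state reads 0.083. The finger swept over the strap without touching it, so nothing was disturbed. I'll cross-check with the wrist camera and the start frame to find where the ~40 mm offset comes from.

Run:
```python
from h import *
from scipy.spatial.transform import Rotation as Ro
o=monitor.get_obs(); a,d=snap("wrist"); m=optics.camera_model("wrist"); H=np.array(m["hand_eye"])
v,u=np.mgrid[0:400:4,0:640:4]; pts=np.c_[u.ravel(),v.ravel()].astype(float)
n=cv2.undistortPoints(pts.reshape(-1,1,2),K(m),np.array(m["D"],float)).reshape(-1,2)
z=d[v.ravel(),u.ravel()]; T=(np.c_[n*z[:,None],z])@H[:3,:3].T+H[:3,3]
W=T@Ro.from_rotvec(o["orientation"]).as_matrix().T+o["tcp_pos"]; ok=z>0
h,e=np.histogram(W[ok][:,2],np.arange(-.08,.2,.006)); print([(round(x,3),c) for x,c in zip(e,h) if c>30])
near=ok&(np.hypot(T[:,0],T[:,1])<.03)&(T[:,2]>-.1)&(T[:,2]<.03); print("fingers in tool z",np.percentile(T[near][:,2],[50,90,98,100]) if near.any() else None)
cv2.imwrite("pics/w.png",a[:,:,::-1])
B=cloud("side",np.load("s.npz")["db"]).reshape(-1,3); k=(np.hypot(B[:,0]-.283,B[:,1]+.613)<.08)&(B[:,2]>.03); print("start tip z",np.percentile(B[k][:,2],[0,1,3]))
print(o["joints"].round(4),o["tcp_pos"].round(4))
```

```text
[(np.float64(-0.008), np.int64(147)), (np.float64(-0.002), np.int64(7667)), (np.float64(0.004), np.int64(240)), (np.float64(0.01), np.int64(240)), (np.float64(0.016), np.int64(1973)), (np.float64(0.022), np.int64(462)), (np.float64(0.028), np.int64(68)), (np.float64(0.034), np.int64(72)), (np.float64(0.04), np.int64(81)), (np.float64(0.046), np.int64(359)), (np.float64(0.052), np.int64(33)), (np.float64(0.058), np.int64(982)), (np.float64(0.064), np.int64(44)), (np.float64(0.082), np.int64(61)), (np.float64(0.088), np.int64(68)), (np.float64(0.094), np.int64(147)), (np.float64(0.1), np.int64(163)), (np.float64(0.106), np.int64(33)), (np.float64(0.118), np.int64(36)), (np.float64(0.124), np.int64(97)), (np.float64(0.13), np.int64(103)), (np.float64(0.136), np.int64(59)), (np.float64(0.142), np.int64(55)), (np.float64(0.148), np.int64(65)), (np.float64(0.154), np.int64(61)), (np.float64(0.16), np.int64(32)), (np.float64(0.166), np.int64(92)), (np.float64(0.172), np.int64(140)), (np.float64(0.178), np.int64(235)), (np.float64(0.184), np.int64(162)), (np.float64(0.19), np.int64(273))]
fingers in tool z [-0.08791593 -0.0437365   0.02168342  0.02348553]
start tip z [0.03011626 0.03877155 0.05549245]
[-0.2116  0.5203 -0.1813  1.7604  0.1173  0.8719 -2.263 ] [0.6073 0.1529 0.0834]
```

View pics/w.png

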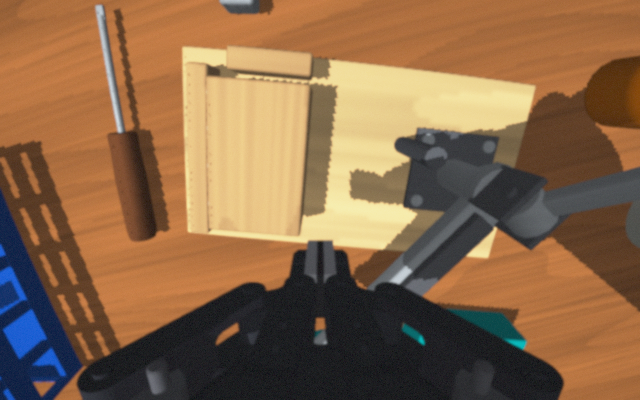

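The wrist view shows both fingertips shut at (320,243), with the strap at lower right, still open. With the reported pose, the wrist cloud puts the bench at 0, the board at 0.018 and the block top at about 0.06. So the arm reading is right, and the real fingertips end about 41 mm short of the nominal TCP. I'll retrace the arc and command about 41 mm lower.

```bash
python3 -m crank '[[[-1.36,0.38,-1],[0,0,-0.12]],[[-1.36,0.38,0],[0,0,-0.12]],[[-1.36,0.38,0],[0,0,-0.12]],[[-1.36,0.38,0],[0,0,-0.12]],[[-1.36,0.38,0],[0,0,-0.12]]]'
python3 -m crank '[[[-1.36,0.38,0],[0,0,-0.12]],[[-1.36,0.38,0],[0,0,-0.12]],[[-1.3,-0.7,0],[0,0,0]],[[-1.3,-0.7,0],[0,0,0]],[[0,0,0],[0,0,0]]]'
python3 q.py .496 .102 .043
```

```text
clock: 5.45
tcp_pos: [0.5395, 0.1348, 0.0936]
orientation: [3.091, 0.56, -0.0]
contact_force: [-0.3, 0.2, -0.2]
grip_width: 0.0003
gripper_force: 0.0
clock: 5.95
tcp_pos: [0.4873, 0.1136, 0.0934]
orientation: [3.004, 0.918, -0.002]
contact_force: [0.6, -0.1, -1.2]
grip_width: -0.0003
gripper_force: 0.0
clk 5.95 tcp [0.4873 0.1136 0.0934] yaw 34.0 z [-0.001 -0.001 -1.   ] F [ 0.6 -0.1 -1.2]
delta tool cm [0.08 1.44 5.04] pivot in tool mm [ 53.2 128.1   3.4]
```

```bash
python3 -m crank '[[[0,0,2],[0,0,0]],[[0,0,2],[0,0,0]],[[0,0,1],[0,0,0]],[[0,0,0],[0,0,0]]]'
python3 -m crank '[[[0.6,0,0],[0,0,0]],[[0.6,0,0],[0,0,0]],[[0.6,0,0],[0,0,0]],[[0.6,0,0],[0,0,0]],[[0.6,0,0],[0,0,0]]]'
python3 -m crank '[[[0.77,-0.12,0],[0,0,0.06]],[[0.77,-0.12,0],[0,0,0.06]],[[0.77,-0.12,0],[0,0,0.06]],[[0.77,-0.12,0],[0,0,0.06]]]'
python3 q.py .496 .102 .085
python3 - <<'E'
from h import *
b,db=snap("side"); cv2.imwrite("pics/b4.png",cv2.resize(b[140:300,200:420],None,fx=2.4,fy=2.4)[:,:,::-1])
E
```

```text
clock: 6.35
tcp_pos: [0.4887, 0.1139, 0.0424]
orientation: [-3.005, -0.917, 0.004]
contact_force: [0.5, 0.2, 0.7]
grip_width: -0.0003
gripper_force: 0.0
clock: 6.85
tcp_pos: [0.5144, 0.1311, 0.0437]
orientation: [3.005, 0.916, -0.001]
contact_force: [-3.1, 0.4, 0.6]
grip_width: 0.0002
gripper_force: 0.9
clock: 7.25
tcp_pos: [0.5388, 0.1496, 0.0434]
orientation: [3.093, 0.546, -0.002]
contact_force: [-0.7, -1.8, 0.7]
grip_width: 0.0002
gripper_force: 0.8
clk 7.25 tcp [0.5388 0.1496 0.0434] yaw 20.0 z [-0.001 -0.001 -1.   ] F [-0.7 -1.8  0.7]
delta tool cm [-5.66  3.01 -4.15] pivot in tool mm [ 21.7 127.8 -46.6]
```

View pics/b4.png

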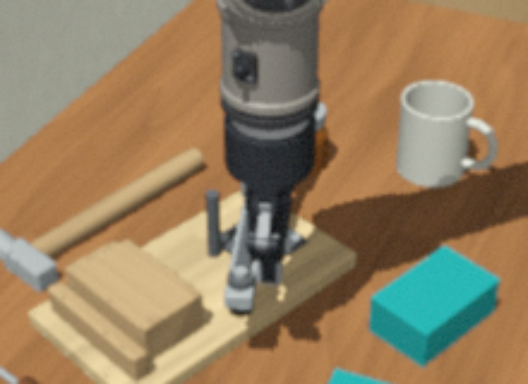

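The strap is now moving, with its foot end at (240,295) and the finger behind it at (270,275). I'll continue the sweep.

```bash
python3 -m crank '[[[0.77,-0.12,0],[0,0,0.06]],[[0.77,-0.12,0],[0,0,0.06]],[[0.77,-0.12,0],[0,0,0.06]],[[0.77,-0.12,0],[0,0,0.06]],[[0.77,-0.12,0],[0,0,0.06]]]'
python3 -m crank '[[[0.77,-0.12,0],[0,0,0.06]],[[0.77,-0.12,0],[0,0,0.06]],[[0.77,-0.12,0],[0,0,0.06]],[[0.5,-0.08,0],[0,0,0.04]],[[0,0,0],[0,0,0]]]'
python3 q.py .496 .102 .085
```

```text
clock: 7.8
tcp_pos: [0.5744, 0.1642, 0.0433]
orientation: [3.14, 0.079, -0.002]
contact_force: [-1.0, -1.1, 0.0]
grip_width: -0.0001
gripper_force: 0.8
clock: 8.3
tcp_pos: [0.6033, 0.1681, 0.0433]
orientation: [3.131, -0.263, 0.0]
contact_force: [-0.0, -0.1, -0.2]
grip_width: -0.0002
gripper_force: 0.0
clk 8.3 tcp [0.6033 0.1681 0.0433] yaw -9.6 z [ 0. -0. -1.] F [-0.  -0.1 -0.2]
delta tool cm [-9.48  8.31 -4.17] pivot in tool mm [ 21.6 129.3 -46.6]
```

```bash
python3 -m crank '[[[0.5,-0.08,0],[0,0,0.04]],[[0.5,-0.08,0],[0,0,0.04]],[[0.5,-0.08,0],[0,0,0.04]],[[0.4,-0.08,0],[0,0,0.03]],[[0,0,0],[0,0,0]]]'
python3 q.py .496 .102 .085
python3 -m crank '[[[0.2,0,0],[0,0,0.0]],[[0.2,0,0],[0,0,0]],[[0,0,0],[0,0,0]]]'
python3 q.py .496 .102 .085
```

```text
clock: 8.8
tcp_pos: [0.623, 0.1667, 0.0435]
orientation: [-3.102, 0.499, -0.001]
contact_force: [0.3, -0.2, -0.5]
grip_width: -0.0004
gripper_force: 0.0
clk 8.8 tcp [0.623  0.1667 0.0435] yaw -18.3 z [ 0.001 -0.    -1.   ] F [ 0.3 -0.2 -0.5]
delta tool cm [-10.02  10.13  -4.16] pivot in tool mm [ 21.8 129.4 -46.5]
clock: 9.1
tcp_pos: [0.6254, 0.1661, 0.0435]
orientation: [-3.102, 0.497, 0.002]
contact_force: [-3.4, 2.1, 0.8]
grip_width: -0.0001
gripper_force: 1.9
clk 9.1 tcp [0.6254 0.1661 0.0435] yaw -18.2 z [-0.001  0.    -1.   ] F [-3.4  2.1  0.8]
delta tool cm [-10.29  10.13  -4.14] pivot in tool mm [ 19.  129.6 -46.5]
```

```bash
python3 -m crank '[[[0.2,0,0],[0,0,0.0]],[[0.2,0,0],[0,0,0]],[[0,0,0],[0,0,0]]]'
python3 -m crank '[[[0.2,0,0],[0,0,0.0]],[[0.1,0,0],[0,0,0]],[[0,0,0],[0,0,0]]]'
python3 q.py .496 .102 .085
python3 - <<'E'
from h import *
b,db=snap("side"); print(px2w("side",db,[(255,250),(290,230)]).round(3)); cv2.imwrite("pics/b5.png",cv2.resize(b[140:300,200:420],None,fx=2.4,fy=2.4)[:,:,::-1])
np.savez("s3.npz",b=b,db=db)
E
```

```text
clock: 9.4
tcp_pos: [0.6253, 0.166, 0.0434]
orientation: [3.101, -0.495, -0.012]
contact_force: [-15.0, 2.1, 10.0]
grip_width: -0.0002
gripper_force: 7.4
clock: 9.7
tcp_pos: [0.6251, 0.166, 0.0433]
orientation: [3.101, -0.493, -0.02]
contact_force: [-23.1, 2.9, 17.1]
grip_width: -0.0004
gripper_force: 11.4
clk 9.7 tcp [0.6251 0.166  0.0433] yaw -18.1 z [-0.013  0.    -1.   ] F [-23.1   2.9  17.1]
delta tool cm [-10.34  10.11  -4.  ] pivot in tool mm [ 18.4 129.7 -46.4]
[[0.649 0.2   0.097]
 [0.615 0.105 0.095]]
```

View pics/b5.png

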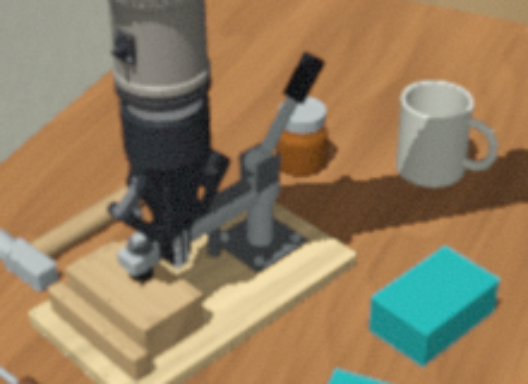

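The strap is home: it lies over the block against the stop pin, with the foot at (140,265) over the block top and hard resistance on the finger. The lever is still up, its handle at (303,78). I'll back off, rise, and go to the inner side of the lever handle.

```bash
python3 -m crank '[[[-1,0,0],[0,0,0]],[[-2,0,0],[0,0,0]],[[0,0,-3],[0,0,0]],[[0,0,-4.5],[0,0,0]],[[0,0,-4.5],[0,0,0]]]'
python3 -m crank '[[[0,0,-1.5],[0,0,0]],[[1.6,4,0],[0,0,0]],[[1.6,4,0],[0,0,0]],[[1.6,4,0],[0,0,0]],[[0,3,0],[0,0,0]]]'
python3 -m crank '[[[0,0,0],[0,0,0]],[[0,0,0],[0,0,0]]]'
python3 q.py .593 .009 .170
```

```text
clock: 10.25
tcp_pos: [0.6044, 0.172, 0.1647]
orientation: [3.101, -0.498, 0.001]
contact_force: [0.5, -0.1, -0.3]
grip_width: 0.0003
gripper_force: 0.0
clock: 10.75
tcp_pos: [0.604, 0.0103, 0.1784]
orientation: [3.099, -0.504, 0.004]
contact_force: [0.1, -0.7, -0.0]
grip_width: 0.0
gripper_force: 0.0
clock: 10.95
tcp_pos: [0.603, 0.0142, 0.1784]
orientation: [3.101, -0.501, 0.001]
contact_force: [0.0, 1.1, 0.1]
grip_width: -0.0001
gripper_force: 0.0
clk 10.95 tcp [0.603  0.0142 0.1784] yaw -18.4 z [ 0.001 -0.    -1.   ] F [0.  1.1 0.1]
delta tool cm [-0.79  0.81  0.84] pivot in tool mm [ -7.3 -21.6  88.4]
```

Run:
```python
from h import *
s=np.load("s3.npz"); P=px2w("side",s["db"],[(330,166),(326,172),(322,178),(315,192),(308,205)]); print(P.round(3))
o=monitor.get_obs(); b,db=snap("side"); B=cloud("side",db).reshape(-1,3)
k=(np.hypot(B[:,0]-o["tcp_pos"][0],B[:,1]-o["tcp_pos"][1])<.025)&(B[:,2]>.19); print("tip z",np.percentile(B[k][:,2],[0,2,5]),o["tcp_pos"])
print(px2w("side",db,[(326,172),(322,178)]).round(3))
```

```text
[[ 0.576 -0.022  0.206]
 [ 0.581 -0.011  0.195]
 [ 0.587 -0.003  0.181]
 [ 0.596  0.016  0.151]
 [ 0.599  0.046  0.132]]
tip z [0.21755213 0.22322405 0.22894485] [0.60300831 0.01422917 0.17840627]
[[ 0.58  -0.01   0.195]
 [ 0.586  0.     0.183]]
```

```bash
python3 -m crank '[[[-0.7,0,0],[0,0,0]],[[0,0.8,0.7],[0,0,0]],[[0,0.8,0.7],[0,0,0]],[[0,0.8,0.5],[0,0,0]],[[0,0.8,0.5],[0,0,0]]]'
python3 -m crank '[[[0,0.8,0.6],[0,0,0]],[[0,0.6,0.8],[0,0,0]],[[0,0.6,1.0],[0,0,0]],[[0,0.7,1.1],[0,0,0]],[[0,0,0],[0,0,0]]]'
python3 q.py .573 -.047 .085
```

```text
clock: 11.5
tcp_pos: [0.5858, -0.0129, 0.1538]
orientation: [-3.101, 0.498, 0.001]
contact_force: [-0.2, 5.2, 0.2]
grip_width: 0.0002
gripper_force: 1.7
clock: 12.0
tcp_pos: [0.5765, -0.0402, 0.1176]
orientation: [3.1, -0.5, -0.003]
contact_force: [-0.2, -0.0, -0.0]
grip_width: 0.0
gripper_force: 0.0
clk 12.0 tcp [ 0.5765 -0.0402  0.1176] yaw -18.3 z [-0.002 -0.001 -1.   ] F [-0.2 -0.  -0. ]
delta tool cm [-0.11  0.75  3.26] pivot in tool mm [  0.9 -81.6  27.5]
```

Contact gave 5 N as expected. I'll continue down to the lever's stop.

```bash
python3 -m crank '[[[0,0.2,0.9],[0,0,0]],[[0,0.2,0.9],[0,0,0]],[[0,0.2,0.7],[0,0,0]],[[0,0.1,0.5],[0,0,0]],[[0,0,0],[0,0,0]]]'
python3 q.py .573 -.047 .085
python3 -m crank '[[[0,0,0.2],[0,0,0]],[[0,0,0.2],[0,0,0]],[[0,0,0],[0,0,0]]]'
```

```text
clock: 12.5
tcp_pos: [0.5751, -0.0451, 0.0886]
orientation: [-3.102, 0.498, 0.002]
contact_force: [-1.2, 0.7, 0.3]
grip_width: 0.0
gripper_force: 0.0
clk 12.5 tcp [ 0.5751 -0.0451  0.0886] yaw -18.2 z [-0.001  0.    -1.   ] F [-1.2  0.7  0.3]
delta tool cm [-0.14  0.24  0.37] pivot in tool mm [  0.8 -86.7  -1.4]
clock: 12.8
tcp_pos: [0.5751, -0.0451, 0.0861]
orientation: [3.102, -0.498, -0.001]
contact_force: [-3.5, -0.7, 8.4]
grip_width: 0.0
gripper_force: 4.1
```

```bash
python3 -m crank '[[[0,0,0.2],[0,0,0]],[[0,0,0.2],[0,0,0]],[[0,0,0],[0,0,0]]]'
python3 -m crank '[[[0,0,0.1],[0,0,0]],[[0,0,0],[0,0,0]]]'
```

```text
clock: 13.1
tcp_pos: [0.5763, -0.0455, 0.0855]
orientation: [3.102, -0.498, 0.003]
contact_force: [-10.7, -0.9, 33.1]
grip_width: 0.0003
gripper_force: 16.5
clock: 13.3
tcp_pos: [0.5768, -0.0457, 0.0854]
orientation: [3.102, -0.498, 0.005]
contact_force: [-12.3, -1.0, 37.7]
grip_width: 0.0001
gripper_force: 19.3
```

That is the hard stop at 38 N. I'll retreat clear and verify.

```bash
python3 -m crank '[[[0,0,-1],[0,0,0]],[[0,0,-3],[0,0,0]],[[0,0,-4],[0,0,0]],[[0,0,-4],[0,0,0]],[[0,0,0],[0,0,0]]]'
python3 -m crank '[[[-4,0,0],[0,0,0]],[[-4,0,0],[0,0,0]],[[-2,0,0],[0,0,0]],[[0,0,0],[0,0,0]]]'
python3 - <<'E'
from h import *
b,db=snap("side"); B=cloud("side",db).reshape(-1,3)
e=np.array([-.333,-.943]); q=B[:,:2]-[.603,.037]; o=q@e; l=q@[.943,-.333]
for r in (30,50,70,90,110):
  k=(abs(o-r/1e3)<.006)&(abs(l)<.02)&(B[:,2]>.09)&(B[:,2]<.17); print(r,k.sum(),np.percentile(B[k][:,2],[50,95]).round(3) if k.any() else 0)
cv2.imwrite("pics/fin.png",cv2.resize(b[140:300,200:420],None,fx=2.8,fy=2.8)[:,:,::-1])
E
```

```text
clock: 13.8
tcp_pos: [0.5789, -0.0447, 0.2061]
orientation: [-3.1, 0.497, -0.015]
contact_force: [0.6, 0.4, -0.7]
grip_width: -0.0001
gripper_force: 0.0
clock: 14.2
tcp_pos: [0.4774, -0.0128, 0.1997]
orientation: [3.102, -0.494, -0.004]
contact_force: [0.5, 0.1, -0.1]
grip_width: -0.0
gripper_force: 0.0
30 20 [0.123 0.125]
50 22 [0.123 0.125]
70 44 [0.124 0.127]
90 38 [0.124 0.127]
110 27 [0.125 0.127]
```

View pics/fin.png

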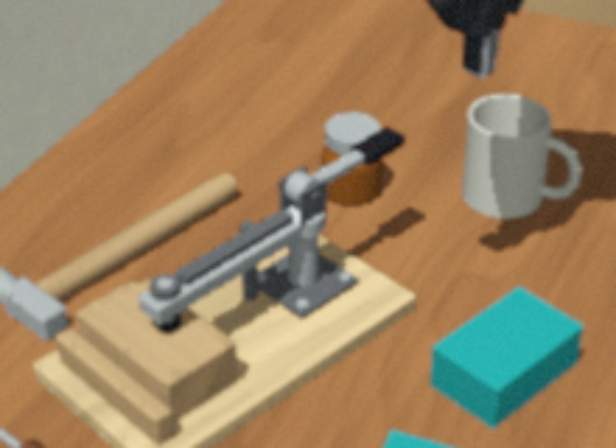

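The lever is level: its top is 0.123–0.125 m all along, with the handle at (380,148). The strap is over the block with its foot at (168,320) pressed onto the block top, and the bystanders haven't moved.

```bash
python3 -c "
from bench import r
print(r.hand_in())"
```

```text
the job is handed in; nothing more can be done
None
```

The job is handed in with no verdict returned; my last checks showed the strap home against its stop pin, the lever level at its hard stop, the foot on the block (contact force not measured), and the robot clear of everything.

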